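# Stamp a carton in the low-bridge stamping jig

## Robot

A 6-joint arm with a two-finger parallel gripper is mounted at the origin on the work surface; the furniture and walls round the work are solid. World frame = base frame: x ahead of the robot, y to its left, z up, the work surface at z = 0. Lengths are in m, angles in rad, forces in N, time in s.
With the tool pointing down it reaches from about 0.275 to 0.85 m from the base axis. Payload 5.2 kg.
Tool frame: the origin (TCP) lies at the very end of the fingers, on their centre line; the grasp point (between the pads) lies 19 mm behind it; z points along the fingers, y is the line along which they close (so a half turn about z gives the same grasp; the last joint's range is limited). The gripper opens to 85 mm and grips with 20 to 120 N. Pads are 22 mm wide; open, the fingers measure 114 mm over their backs; the gripper's body (76 mm by 85 mm) begins 54 mm behind the grasp point. The pads swing forward as they close: fully open they stand 13 mm farther back than shut.
Start: joints at [1.127, 0.259, 1.535, -0, 1.348, -0.203], TCP at [0.131, 0.534, 0.231] pointing down, gripper open.
Joint ranges: [-3.14, 3.14], [-0.91, 2.08], [0.19, 2.58], [-1.22, 4.36], [0.22, 2.71], [-3.12, 3.12]. Speed limits (rad/s): [2.57, 2.57, 3.14, 3.14, 3.14, 3.14].

## Interface

Orientations are given as a rotation vector (axis times angle).
In Python, from plant import r, optics gives the robot as it stands.
- The arm moves only by the tool arm_command, never from a script. Its argument "targets" is a list that holds one entry, the list of rows, each a list of 4 numbers: the shift along the tool's x, y, z in cm, then the turn about the tool's z in degrees. In form: [[[tx, ty, tz, twist], ...]]. A call has 1 to 5 rows; each row shifts and turns the commanded pose from where the row before left it, along the tool's axes as they then stand; what a row does not reach is not made up. A row lasts 1/8 s, in which the tool goes at most 62.5 mm and 10.7 degrees, less where a joint would pass 70% of its speed; a pose out of reach is approached as far as the arm can. A call is refused whole if a number of a shift passes 6.25 or a number of a turn 10.7, either way. A call with a gripper value outside its range is refused whole. "hand" is the closure, from 0 (fully open) to 1 (shut), set as the call begins (left out, the last holds). The fingers move at their own pace and stop on an object; "force" is the grip in N (left out, the last holds). Time passes only in rows, so rows that do not move let the fingers close. It gives the time, the measured TCP pose, the force, the opening and the grip force at its end, in the units of the state.
- r.read_state(): the state, without advancing time (a new reading comes with each control period).
- optics.capture(name): name is "scene" or "top" or "wrist"; returns a dict with "image" (480x640x3 uint8, red, green, blue), "fx", "fy", "cx", "cy" (pixels), "D" ([k1, k2, p1, p2, k3] as OpenCV has them; the pictures are not rectified), "eye" and "orientation" of the camera in the world; the wrist camera has in their place "tool_from_camera" (4x4, takes a point from camera to tool coordinates, whose origin is the TCP and whose axes are the flange's). Camera axes: x right, y up, looking along -z (the intrinsics and any distortion apply to the point x, -y, -z); pixel columns grow to the right and rows downward; lengths in m; the calibration is good to about 2 mm. A picture is of the moment at which its call begins: read the wrist's pose just before it. There is no depth.
- r.close_job(): hands the job in; it is judged then, once.
The state is a dict: "clock": time; "joints": joint angles; "joint_velocities": joint speeds; "effort": joint torques, N m; "ee_pos": TCP position; "ee_rot": TCP orientation; "ft_force": force on the tool from outside, world axes, zero at the start; "torque": the same for the moment, N m; "opening": finger opening in m; "grasp_force": force on a finger pad.
Only numpy, scipy, OpenCV 4.12 (cv2) and the standard library are available. Lean on these libraries where they do the work, as an engineer would, in place of code of your own. Each camera call takes 0.05 s, during which the arm holds its last target. There are 200 camera calls.

## Task

The red carton needs its stamp. Push it flat along the bench, without lifting or tipping it, lengthways into the stamping jig and under the low bridge until it is fully home against the back stop; only then press the blue stamp cap all the way down onto it, hold it there for about a second, let it spring back up and leave the carton in the jig. Use the fingertips only, pick nothing up, and leave the black carton and everything else on the bench alone.

Things in the scene. Friction and masses are not known exactly. Their poses are not given: they have to be found in the camera images.
- red_carton: flat red cardboard carton, 68 mm long (its x) x 46 mm wide (its y) x 16 mm thick, about 0.12 kg, lying flat and loose on the bench in front of the jig, to one side of the lane; origin at the centre of its underside, z up. Either end may go in first.
- black_carton: flat black carton of the same size as the red one, loose on the other side of the lane; to be left alone; origin at the centre of its underside
- jig: grey steel stamping jig fixed to the bench, 96 mm wide, feet to y = +-67 mm. Its x axis runs along the lane, into the jig (mouth at -x), y across, z up; origin on the bench, on the lane's middle line. The carton slides on the bench itself. Bridge plate: x -12 to +44 mm, z 19.5 to 29.5 mm; lane below it 50 mm wide. A 30 x 36 mm guide block on top reaches z = 36 mm under the stamp cap.
- jig_mouth (a point): on the bench at the bridge's front edge, middle of the lane (x = -12 mm in the jig's frame). From the lane's sides here (y = +-25 mm) two 14 mm high lead-in wings flare out towards -x, to x = -48 mm, y = +-55 mm in the jig's frame
- jig_home (a point): on the bench where the centre of the carton's underside lies when fully home (x = +6 mm in the jig's frame). The back stop, 12 mm high, has its face 34 mm beyond (x = +40 mm); the near end of a carton fully home stays 16 mm outside the bridge (x = -28 mm), so fingers need not reach under it
- stamp (a joint): travel of the spring-returned stamp cap, m: 0 up, grows downwards, fully down at its end stop 0.009. The rubber pad under it, 24 x 30 mm, hangs 20.5 mm above the bench when up, meets the 16 mm carton after 4.5 mm and then yields on its own spring. Pressing takes about 2 N at first, 4 N just before the pad meets the carton, 8 N just after and 12 N fully down.
- stamp_cap (a point): top centre of the blue, slightly domed stamp cap, 33 mm across, 58 mm above the bench when up, on the lane's middle line at x = +18 mm in the jig's frame; press it straight down
- tub_yellow: dark round tub with a yellow screw lid, 66 mm across, 70 mm tall; origin at the centre of its underside; a bystander, to be left alone
- tub_green: round tub with a green screw lid, 66 mm across, 70 mm tall; origin at the centre of its underside; a bystander, to be left alone
- stapler: blue and black desk stapler, 32 x 135 x 50 mm; origin at the centre of its underside; a bystander, to be left alone
- white_box: small white product box, 46 x 60 x 30 mm; origin at the centre of its underside; a bystander, to be left alone
Things that resemble listed ones, but are neither listed nor needed, are in the scene too. What is shaped like the red_carton but yellow is not meant. What is shaped like the jig but purple is not meant.

How it is judged:
On the way, in this order (a step that is already met when the one before it is completed fails the run):
1. the red carton lies flat under the bridge, fully home against the back stop (x of red_carton in the frame of jig between 0.002 and 0.01 m and y of red_carton in the frame of jig between -0.006 and 0.006 m and angle between the x axis of red_carton and the x axis of jig, either way round below 0.12 rad and angle between red_carton's own z axis and vertical below 0.05 rad), for 0.2 s.
2. the stamp cap is pressed down onto the carton (at least 6.5 of its 9 mm) and held (all of step 1 and value of joint stamp above 0.0065 m and contact force between stamp and red_carton above 2.5 N), for 0.6 s.
At the end, for the whole second after the job is handed in: the red carton lies still and flat in the jig, its centre within 4 mm of the home position along the lane and 6 mm across it, within 0.12 rad of the lane's direction, and the stamp is back up (less than 1.5 mm down) (all of step 1 and value of joint stamp below 0.0015 m and linear speed of red_carton below 0.01 m/s and height (world z) of red_carton below 0.003 m); the robot touches nothing.
It fails at once if the red carton is lifted off the bench or tipped (height (world z) of red_carton above 0.01 m or angle between red_carton's own z axis and vertical above 0.15 rad).
It fails at once if the stamp is pressed while the red carton is not home (value of joint stamp above 0.003 m and not (x of red_carton in the frame of jig between 0.002 and 0.01 m and y of red_carton in the frame of jig between -0.006 and 0.006 m and angle between the x axis of red_carton and the x axis of jig, either way round below 0.12 rad and angle between red_carton's own z axis and vertical below 0.05 rad)).
It fails at once if the black carton is moved more than 15 mm (distance of black_carton from where it was at the start of the episode above 0.015 m).
It fails at once if another thing on the bench is moved more than 15 mm (distance of any of tub_yellow, tub_green, stapler, white_box from where it was at the start of the episode above 0.015 m).
It also fails if it takes over 54 s, if anything falls off the work surface, if the arm or the gripper's body presses on something with over 40 N, if the wrist force passes 120 N, or if a joint passes its speed limit or range.

## Working session

There is one attempt and no reset: what is moved stays moved. The work goes in short steps, Python scripts to look and compute and a tool call to move; the robot and the scene stay as the last step left them, time stands still between calls to the robot, and variables do not carry over. Pictures are saved under pics/ and viewed, at most 10 in all, crops included, and the job is handed in when it is done.

Besides the shell and the picture viewer there is one more tool, called after "Call:" in YAML: its name, and indented under it one key for each argument. arm_command: Moves the arm, as the interface text tells. Its arguments: {"type":"object","properties":{"targets":{"type":"array","items":{"type":"array","items":{"type":"array","items":{"type":"number"}}}},"hand":{"type":"number"},"force":{"type":"number"}},"required":["targets"]}

```bash
mkdir -p pics; ls; python3 - <<'E'
from plant import r, optics
import cv2
for n in ["scene","top"]:
    c=optics.capture(n); cv2.imwrite(f"pics/{n}0.png",c["image"][:,:,::-1])
    print(n,{k:v for k,v in c.items() if k!="image"})
s=r.read_state(); print(s)
E
```

```text
pics
scene {'fx': 556.2839482633535, 'fy': 556.2839482633535, 'cx': 312.3191612998068, 'cy': 233.4969428833449, 'D': array([-0.13506082,  0.        ,  0.        ,  0.        ,  0.        ]), 'eye': array([-0.40770401, -0.28507421,  1.07659539]), 'orientation': array([ 0.68656789, -0.44053387, -1.07541864])}
top {'fx': 516.3109988560475, 'fy': 516.3109988560475, 'cx': 324.0248096131897, 'cy': 239.30983439739782, 'D': array([-0.10501478,  0.        ,  0.        ,  0.        ,  0.        ]), 'eye': array([0.32483056, 0.12069914, 1.43751629]), 'orientation': array([ 0.08299809, -0.08620803, -1.5736857 ])}
{'clock': 0.1, 'joints': array([ 1.12720539e+00,  2.59288759e-01,  1.53597112e+00, -2.24594758e-06,
        1.34800791e+00, -2.02850326e-01]), 'joint_velocities': array([-1.88886183e-05, -3.60180008e-03, -2.92890562e-03, -2.07823686e-04,
       -1.39434877e-03,  1.25124692e-03]), 'effort': array([ 7.60660550e-04, -4.46973503e+01, -2.91247612e+01, -5.13349551e-04,
        6.28866954e-03,  2.87802848e-06]), 'ee_pos': array([0.13092893, 0.53370001, 0.23054881]), 'ee_rot': array([-3.77177406e-01, -3.11833380e+00,  2.49570869e-03]), 'ft_force': array([-0.05822555,  0.74898086,  0.01261879]), 'torque': array([-0.02125861,  0.00847019, -0.04946673]), 'grasp_force': 0.0, 'opening': 0.08539998857456456}
```

View pics/scene0.png

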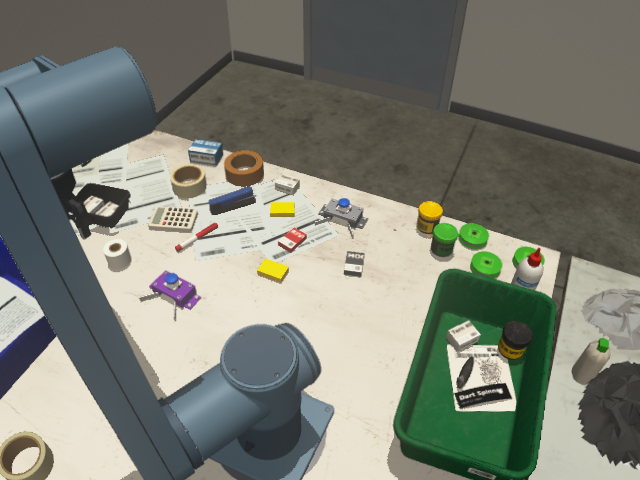

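View pics/top0.png

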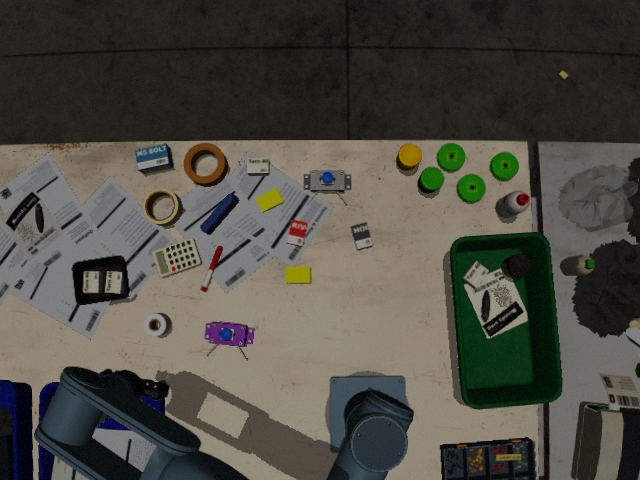

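The grey jig is at top-view pixel (327,181), its cap at (327,177) and its wings towards the robot. The red carton is at (297,232), the black one at (361,236), and the decoys are yellow and purple. I'll get coarse positions, then look with the wrist camera.

```bash
cat > h.py <<'E'
import numpy as np, cv2
from scipy.spatial.transform import Rotation as R
from plant import r, optics
def cam(name):
    s=r.read_state(); c=optics.capture(name)
    if name=="wrist":
        T=np.eye(4); T[:3,:3]=R.from_rotvec(s["ee_rot"]).as_matrix(); T[:3,3]=s["ee_pos"]
        M=T@np.array(c["tool_from_camera"])
    else:
        M=np.eye(4); M[:3,:3]=R.from_rotvec(c["orientation"]).as_matrix(); M[:3,3]=c["eye"]
    c["M"]=M; c["K"]=np.array([[c["fx"],0,c["cx"]],[0,c["fy"],c["cy"]],[0,0,1]]); return c
def ray(c,uv):
    p=cv2.undistortPoints(np.array(uv,float).reshape(-1,1,2),c["K"],c["D"]).reshape(-1,2)
    d=np.c_[p[:,0],-p[:,1],-np.ones(len(p))]@c["M"][:3,:3].T
    return c["M"][:3,3],d
def onz(c,uv,z):
    e,d=ray(c,uv); return e+d*((z-e[2])/d[:,2])[:,None]
def proj(c,P):
    q=(np.atleast_2d(P)-c["M"][:3,3])@c["M"][:3,:3]
    q=q*[1,-1,-1]
    return cv2.projectPoints(q,np.zeros(3),np.zeros(3),c["K"],c["D"])[0].reshape(-1,2)
def meet(c1,u1,c2,u2):
    (e,d),(f,g)=ray(c1,u1),ray(c2,u2); d=d[0];g=g[0]
    t=np.linalg.lstsq(np.c_[d,-g],f-e,rcond=None)[0]; a=e+t[0]*d;b=f+t[1]*g
    return (a+b)/2,np.linalg.norm(a-b)
def save(c,n): cv2.imwrite(f"pics/{n}.png",c["image"][:,:,::-1])
E
python3 - <<'E'
from h import *
t=cam("top"); s=cam("scene")
print("cap",meet(t,(327,177),s,(344,202)))
for n,u,v in [("red",(297,232),(292,239)),("blk",(361,236),(354,263)),("jig",(327,181),(344,212)),("wingL",(310,195),(325,219)),("wingR",(342,203),(352,234)),("yellowtub",(410,155),(430,210)),("stap",(220,214),(232,200)),("white",(258,166),(287,184))]:
    print(n,meet(t,u,s,v),onz(t,[u],.016),onz(s,[v],.016))
w=cam("wrist"); save(w,"w0"); print(w["tool_from_camera"] if 0 else np.array(w["tool_from_camera"]).round(3),w["K"].round(0),w["D"])
E
```

```text
cap (array([0.64632701, 0.10782047, 0.05315013]), np.float64(0.0017025209003757303))
red (array([0.49990365, 0.19313312, 0.00825048]), np.float64(0.0009896166983592424)) [[0.49919151 0.19230907 0.016     ]] [[0.49307817 0.19009195 0.016     ]]
blk (array([0.48863254, 0.01305536, 0.00951027]), np.float64(0.0029276264052021613)) [[0.48723674 0.01485916 0.016     ]] [[0.48395433 0.00998921 0.016     ]]
jig (array([0.6435062 , 0.10643743, 0.01843222]), np.float64(0.00425295905896623)) [[0.64307124 0.10831769 0.016     ]] [[0.64707762 0.10551636 0.016     ]]
wingL (array([0.60821044, 0.15158317, 0.0036838 ]), np.float64(0.010809563806124913)) [[0.60331158 0.15608913 0.016     ]] [[0.59926931 0.14194531 0.016     ]]
wingR (array([0.58460963, 0.06147885, 0.00503816]), np.float64(0.010809697214848939)) [[0.58022154 0.06676645 0.016     ]] [[0.5772966  0.05332352 0.016     ]]
yellowtub (array([ 0.70421724, -0.11853269,  0.06464569]), np.float64(0.0011229682540696206)) [[ 0.71791629 -0.12755483  0.016     ]] [[ 0.75728477 -0.11002643  0.016     ]]
stap (array([0.54917475, 0.40604751, 0.02631223]), np.float64(0.00045413821874383894)) [[0.55092901 0.40793375 0.016     ]] [[0.55847021 0.41304212 0.016     ]]
white (array([0.68768326, 0.30299669, 0.01498171]), np.float64(5.198117635883371e-05)) [[0.68743607 0.30284345 0.016     ]] [[0.68661981 0.30245523 0.016     ]]
[[ 0.     0.961  0.278  0.071]
 [ 1.    -0.     0.001 -0.001]
 [ 0.001  0.278 -0.961 -0.142]
 [ 0.     0.     0.     1.   ]] [[363.   0. 319.]
 [  0. 363. 238.]
 [  0.   0.   1.]] [-0.03840484  0.          0.          0.          0.        ]
```

Call:
arm_command:
  targets:
    - [[-4.8,-2.7,0.6,0],[-4.8,-2.7,0.6,0],[-4.8,-2.7,0.6,0],[-4.8,-2.7,0.6,0],[-4.8,-2.7,0.6,0]]
  hand: 1

```text
clock: 0.88
ee_pos: [0.3331, 0.3445, 0.2013]
ee_rot: [0.377, 3.119, 0.001]
ft_force: [0.7, 0.3, -0.1]
opening: 0.0
grasp_force: 0.0
```

Call:
arm_command:
  targets:
    - [[-4.8,-2.7,0.6,0],[-4.8,-2.7,0.6,0],[-4.8,-2.7,0.6,0],[-3.5,-2.7,0.6,0],[0,0,0,0]]

```text
clock: 1.5
ee_pos: [0.4817, 0.1958, 0.1766]
ee_rot: [-0.384, -3.118, 0.001]
ft_force: [-0.4, 0.2, 0.4]
opening: -0.0003
grasp_force: 0.0
```

```bash
python3 - <<'E'
from h import *
w=cam("wrist"); save(w,"w1"); s=r.read_state(); print(s["ee_pos"],s["opening"],R.from_rotvec(s["ee_rot"]).as_matrix().round(3))
np.savez("w1.npz",**{k:w[k] for k in("M","K","D","image")})
E
```

```text
[0.48050892 0.19714298 0.17679401] 0.00022436789993114501 [[-0.97   0.241 -0.001]
 [ 0.241  0.97   0.   ]
 [ 0.001 -0.    -1.   ]]
```

View pics/w1.png

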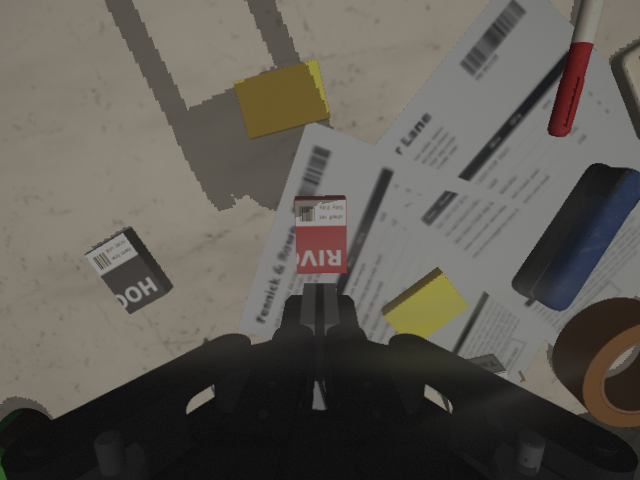

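The wrist view shows the red carton's top at corners (294,197), (346,196), (347,273) and (297,274), so its long axis already lies nearly along the tool's x. The jig is hidden behind the gripper, so I'll move past it to see it.

Call:
arm_command:
  targets:
    - [[-4.7,-0.8,0,0],[-4.7,-0.8,0,0],[-4.7,-0.8,0,0],[-4.7,-0.8,0,0],[-4.7,-0.8,0,0]]

```text
clock: 2.17
ee_pos: [0.6994, 0.1048, 0.1776]
ee_rot: [-0.374, -3.119, -0.001]
ft_force: [1.4, 0.3, 0.0]
opening: 0.0006
grasp_force: 0.0
```

Call:
arm_command:
  targets:
    - [[-4.0,-0.6,0,0],[0,0,0,0],[0,0,0,0]]

```text
clock: 2.55
ee_pos: [0.735, 0.0897, 0.1769]
ee_rot: [-0.375, -3.117, -0.001]
ft_force: [-1.0, 0.7, -0.2]
opening: 0.0001
grasp_force: 0.0
```

```bash
python3 - <<'E'
from h import *
w=cam("wrist"); save(w,"w2"); s=r.read_state(); print(s["ee_pos"],s["opening"],R.from_rotvec(s["ee_rot"]).as_matrix().round(3))
np.savez("w2.npz",**{k:w[k] for k in("M","K","D","image")})
E
```

```text
[0.73487971 0.08974602 0.17740326] -0.00015992494086174673 [[-0.972  0.237 -0.001]
 [ 0.237  0.972  0.001]
 [ 0.001  0.    -1.   ]]
```

View pics/w2.png

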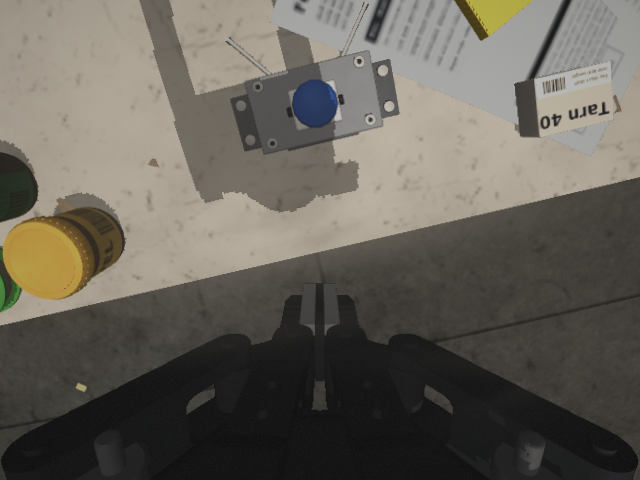

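The picture shows the jig plate corners at (245,80), (367,51), (382,125) and (263,153), the cap at (315,102), and the wing tips at about (229,40) and (366,4). I'll work out the poses from these.

```bash
python3 - <<'E'
from h import *
from scipy.optimize import least_squares
w1=dict(np.load("w1.npz")); w2=dict(np.load("w2.npz")); t=cam("top")
pc=[(245,80),(367,51),(382,125),(263,153)]
P=onz(w2,pc,.0295); print("plate",P.round(4)); print("sizes",[np.linalg.norm(P[i]-P[i-1]).round(4) for i in range(4)], P.mean(0).round(4))
W=onz(w2,[(229,40),(366,4)],.014); print("wings",W.round(4),np.linalg.norm(W[0]-W[1]))
print("cap", onz(w2,[(315,102)],.055), meet(w2,(315,102),t,(327,177)))
# fit jig pose: plate y +-.048, x -.012...044
# image left = world -y ; image up = -x
L=np.array([[-.012,-.048,.0295],[-.012,.048,.0295],[.044,.048,.0295],[.044,-.048,.0295],[-.048,-.055,.014],[-.048,.055,.014],[.018,0,.055]])
U=np.array(pc+[(229,40),(366,4),(315,102)],float)
f=lambda q:(proj(w2,np.c_[L[:,:2]@np.array([[np.cos(q[2]),np.sin(q[2])],[-np.sin(q[2]),np.cos(q[2])]])+q[:2],L[:,2]])-U).ravel()
q=least_squares(f,[.63,.1,0]); print("jig",q.x.round(4),q.fun.round(1))
C=onz(w1,[(294,197),(346,196),(347,273),(297,274)],.016); print("red",C.round(4),C.mean(0).round(4),[np.linalg.norm(C[i]-C[i-1]).round(4) for i in range(4)])
a=(C[3]+C[2]-C[0]-C[1]); print("yaw red",np.arctan2(a[1],a[0]))
B=onz(w1,[(84,248),(130,228),(173,285),(126,313)],.016);print("blk",B.round(4),B.mean(0))
Y=onz(w1,[(383,306),(440,268),(469,304),(410,342)],.016);print("yel",Y.round(4))
x=q.x;c,s=np.cos(x[2]),np.sin(x[2])
tj=lambda p:np.array([[c,s],[-s,c]])@(np.asarray(p)[...,:2]-x[:2]).T
print("red in jig",(tj(C).T*1e3).round(0),"blk",(tj(B).T*1e3).round(0),"yel",(tj(Y).T*1e3).round(0))
E
```

```text
plate [[0.6151 0.0612 0.0295]
 [0.6173 0.1536 0.0295]
 [0.6711 0.1541 0.0295]
 [0.6697 0.0596 0.0295]]
sizes [np.float64(0.0546), np.float64(0.0924), np.float64(0.0538), np.float64(0.0945)] [0.6433 0.1071 0.0295]
wings [[0.5817 0.0551 0.014 ]
 [0.5825 0.1622 0.014 ]] 0.10713795228575242
cap [[0.64480421 0.10796014 0.055     ]] (array([0.64499235, 0.10827978, 0.05712632]), np.float64(0.0006726867443621036))
jig [ 0.6281  0.1076 -0.0154] [-1.7  0.8  2.8 -1.3  1.5  2.1 -0.3  2.3 -3.1 -2.8  1.  -2.6 -0.4  2.1]
red [[0.4578 0.1789 0.016 ]
 [0.4676 0.2216 0.016 ]
 [0.5355 0.207  0.016 ]
 [0.5256 0.1633 0.016 ]] [0.4966 0.1927 0.016 ] [np.float64(0.0696), np.float64(0.0438), np.float64(0.0695), np.float64(0.0448)]
yaw red -0.21852455551601999
blk [[ 0.4561 -0.0152  0.016 ]
 [ 0.4491  0.0327  0.016 ]
 [ 0.5089  0.0508  0.016 ]
 [ 0.5251 -0.003   0.016 ]] [0.48478058 0.01631534 0.016     ]
yel [[0.5754 0.232  0.016 ]
 [0.5511 0.2888 0.016 ]
 [0.593  0.3098 0.016 ]
 [0.619  0.2497 0.016 ]]
red in jig [[-171.   69.]
 [-162.  111.]
 [ -94.   98.]
 [-103.   54.]] blk [[-170. -125.]
 [-178.  -78.]
 [-118.  -59.]
 [-101. -112.]] yel [[-55. 124.]
 [-80. 180.]
 [-38. 202.]
 [-11. 142.]]
```

Jig is at about (0.628, 0.107) with yaw about -0.015. The red carton is at (0.497, 0.193) with yaw -0.22, and its sizes and heights agree with the text. Plan: a two-finger sideways push to (0.50, 0.109), which also squares the carton, then a push along the lane.

Call:
arm_command:
  targets:
    - [[5.35,2.1,0,0],[5.35,2.1,0,0],[5.35,2.1,0,0],[5.35,2.1,0,0],[5.35,2.1,0,0]]
  hand: 0.75

```text
clock: 3.28
ee_pos: [0.4985, 0.2552, 0.1782]
ee_rot: [0.376, 3.118, 0.001]
ft_force: [0.3, 0.9, 0.7]
opening: 0.0213
grasp_force: 0.0
```

Call:
arm_command:
  targets:
    - [[0,0,1,-10.3],[0,0,1,-10.3],[0,0,1,-10.3],[0,0,1,-10.3],[0,0,1,-10.3]]

```text
clock: 3.9
ee_pos: [0.5002, 0.2544, 0.1278]
ee_rot: [-1.025, 2.969, 0.0]
ft_force: [-0.4, -0.3, -0.2]
opening: 0.0211
grasp_force: 0.0
```

Call:
arm_command:
  targets:
    - [[0,0,1,-10.3],[0,0,1,-10.3],[0,0,1,-10.3],[0,0,1,-10.3],[0,0,1,-10.3]]

```text
clock: 4.53
ee_pos: [0.5003, 0.2544, 0.0779]
ee_rot: [-2.213, 2.228, -0.001]
ft_force: [-0.4, -0.8, 0.5]
opening: 0.0211
grasp_force: 0.0
```

Call:
arm_command:
  targets:
    - [[0,0,0,0],[0,0,0,0]]

```text
clock: 4.78
ee_pos: [0.5012, 0.2541, 0.0782]
ee_rot: [-2.202, 2.239, -0.001]
ft_force: [0.4, -1.0, 0.0]
opening: 0.0216
grasp_force: 0.0
```

```bash
python3 - <<'E'
from h import *
w=cam("wrist"); save(w,"w3"); s=r.read_state(); print(s["ee_pos"],s["opening"],R.from_rotvec(s["ee_rot"]).as_matrix().round(3))
E
```

```text
[0.50142599 0.25409354 0.07817267] 0.021299196919788904 [[-0.016 -1.     0.001]
 [-1.     0.016  0.   ]
 [-0.    -0.001 -1.   ]]
```

View pics/w3.png

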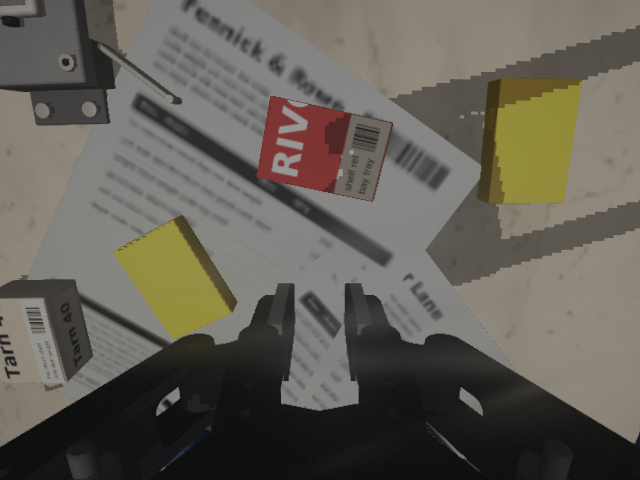

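The red carton, top corners at (271,97), (392,122), (375,200) and (258,178), is ahead of both fingertips, and the yellow decoy is clear of the left finger. I'll go down and push gently in -y.

Call:
arm_command:
  targets:
    - [[0,0,2,0],[0,0,2,0],[0,0,2,0],[0,0,1.4,0],[0,0,0,0]]

```text
clock: 5.45
ee_pos: [0.5008, 0.2536, 0.0026]
ee_rot: [2.204, -2.237, -0.001]
ft_force: [0.3, 0.5, 1.0]
opening: 0.0212
grasp_force: 0.0
```

Call:
arm_command:
  targets:
    - [[1.2,0,0,0],[0.8,0,0,0],[0.8,0,0,0],[0.8,0,0,0],[0.8,0,0,0]]

```text
clock: 6.08
ee_pos: [0.501, 0.2092, 0.0035]
ee_rot: [-2.205, 2.237, -0.0]
ft_force: [0.5, 1.6, 1.4]
opening: 0.0211
grasp_force: 0.8
```

Call:
arm_command:
  targets:
    - [[0.8,0,0,0],[0.8,0,0,0],[0.8,0,0,0],[0.8,0,0,0],[0,0,0,0]]

```text
clock: 6.7
ee_pos: [0.5002, 0.1769, 0.0031]
ee_rot: [2.205, -2.237, -0.0]
ft_force: [0.4, 0.2, -0.2]
opening: 0.0211
grasp_force: 0.0
```

```bash
python3 - <<'E'
from h import *
w=cam("wrist"); save(w,"w4"); s=r.read_state(); print(s["ee_pos"],s["ft_force"],s["opening"])
np.savez("w4.npz",**{k:w[k] for k in("M","K","D","image")})
E
```

```text
[0.50018393 0.17719045 0.00313155] [ 0.34185256  0.16209164 -1.30416545] 0.021495501492655902
```

View pics/w4.png

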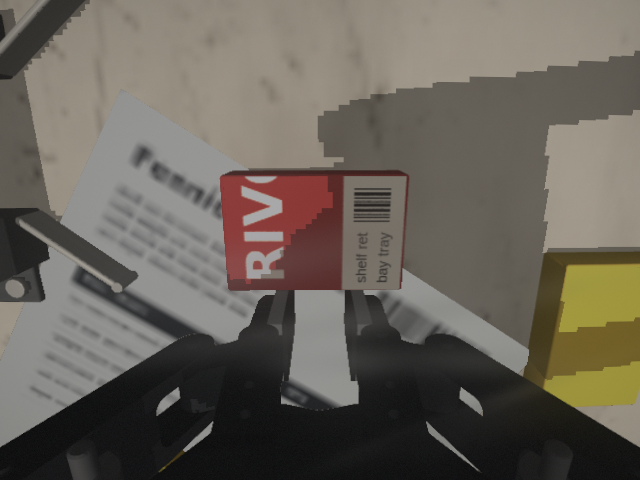

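The carton is now square against both fingers, with top corners at (220,176), (408,174), (402,290) and (229,290). The +y wing tip shows at (125,283).

```bash
python3 - <<'E'
from h import *
w=dict(np.load("w4.npz"))
C=onz(w,[(220,176),(408,174),(402,290),(229,290)],.016); print(C.round(4),C.mean(0).round(4),[np.linalg.norm(C[i]-C[i-1]).round(4) for i in range(4)])
a=C[0]+C[3]-C[1]-C[2]; print(np.arctan2(a[1],a[0]))
print("wings",onz(w,[(125,283),(8,70)],.014))
E
```

```text
[[0.534  0.1199 0.016 ]
 [0.4672 0.1202 0.016 ]
 [0.4672 0.1649 0.016 ]
 [0.5344 0.1639 0.016 ]] [0.5007 0.1422 0.016 ] [np.float64(0.044), np.float64(0.0668), np.float64(0.0447), np.float64(0.0673)]
-0.009424370133745074
wings [[0.57623058 0.16136625 0.014     ]
 [0.60543574 0.08211839 0.014     ]]
```

Call:
arm_command:
  targets:
    - [[0.7,0,0,0],[0.7,0,0,0],[0.7,0,0,0],[0.7,0,0,0],[0.5,0,0,0]]

```text
clock: 7.38
ee_pos: [0.4999, 0.1442, 0.0033]
ee_rot: [2.206, -2.237, -0.0]
ft_force: [-0.2, 0.6, -0.0]
opening: 0.0216
grasp_force: 0.3
```

Call:
arm_command:
  targets:
    - [[0,0,0,0],[-1.5,0,0,0],[-1.5,0,-3,0],[0,0,-6,0],[0,0,-5,0]]

```text
clock: 8.0
ee_pos: [0.5003, 0.1762, 0.1453]
ee_rot: [-2.207, 2.235, -0.0]
ft_force: [0.3, -0.0, -0.4]
opening: 0.0215
grasp_force: 0.0
```

```bash
python3 - <<'E'
from h import *
w=cam("wrist"); save(w,"w5"); s=r.read_state(); print(s["ee_pos"],s["ft_force"],s["opening"])
np.savez("w5.npz",**{k:w[k] for k in("M","K","D","image")})
E
```

```text
[0.5040051  0.17676202 0.15210233] [1.6471376  0.60791851 3.76336404] 0.021713504547076073
```

View pics/w5.png

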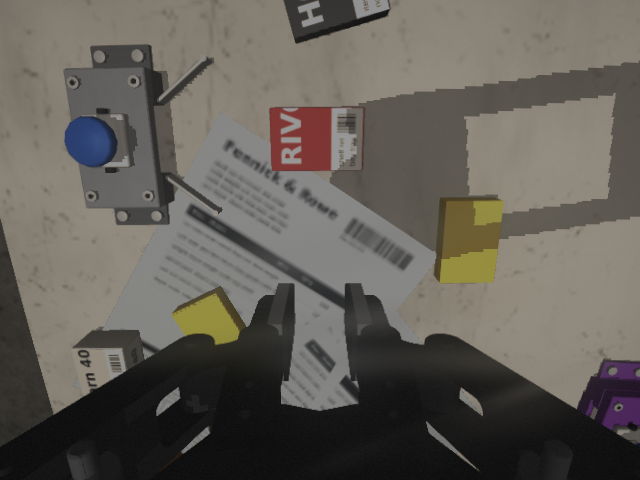

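The carton is at (271,108) to (363,171) and the jig at left, with wing tips at (209,60) and (220,209), all in one picture. I'll compare their relative poses.

```bash
python3 - <<'E'
from h import *
from scipy.optimize import least_squares
w=cam("wrist"); s=r.read_state(); print(s["ee_pos"],R.from_rotvec(s["ee_rot"]).as_matrix().round(3)[0])
np.savez("w5.npz",**{k:w[k] for k in("M","K","D","image")})
im=w["image"].astype(int); m=((im[:,:,0]>90)&(im[:,:,1]<80)&(im[:,:,2]<80)).astype(np.uint8)
n,l,st,ce=cv2.connectedComponentsWithStats(m);i=1+st[1:,4].argmax();print("red blob",st[i])
L=np.array([[-.012,-.048,.0295],[-.012,.048,.0295],[-.048,-.055,.014],[-.048,.055,.014],[.018,0,.057]])
U=np.array([(153,66),(159,208),(209,60),(220,209),(90,140)],float)
f=lambda q:(proj(w,np.c_[L[:,:2]@np.array([[np.cos(q[2]),np.sin(q[2])],[-np.sin(q[2]),np.cos(q[2])]])+q[:2],L[:,2]])-U).ravel()
q=least_squares(f,[.63,.1,0]); print("jig",q.x.round(4),q.fun.round(1))
C=onz(w,[(271,108),(363,108),(363,171),(273,170)],.016); print("red",C.round(4),C.mean(0).round(4))
x=q.x;c,s=np.cos(x[2]),np.sin(x[2]); print((np.array([[c,s],[-s,c]])@(C.mean(0)[:2]-x[:2])).round(4))
E
```

```text
[0.50411768 0.17664826 0.14947352] [-0.013 -1.     0.012]
red blob [ 278  106   61   63 2978]
jig [ 0.6322  0.1075 -0.0377] [-2.5  0.8  3.4 -2.9  0.   0.5 -3.7  2.1  2.5 -0.8]
red [[0.5389 0.0877 0.016 ]
 [0.4719 0.0886 0.016 ]
 [0.4711 0.134  0.016 ]
 [0.5394 0.1325 0.016 ]] [0.5053 0.1107 0.016 ]
[-0.1269 -0.0016]
```

The carton is within about 2 mm of the lane's line. Next I'll go behind it, twist back 90° and push along the lane.

Call:
arm_command:
  targets:
    - [[3.3,3.35,0,0],[3.3,3.35,0,0],[0,0,0,10],[0,0,0,10],[0,0,0,10]]

```text
clock: 8.72
ee_pos: [0.4319, 0.1128, 0.1427]
ee_rot: [1.539, -2.736, 0.005]
ft_force: [0.0, 1.4, -0.3]
opening: 0.0217
grasp_force: 0.0
```

Call:
arm_command:
  targets:
    - [[0,0,0,10],[0,0,0,10],[0,0,0,10],[0,0,0,10],[0,0,0,10]]

```text
clock: 9.35
ee_pos: [0.4319, 0.1129, 0.1426]
ee_rot: [0.239, -3.131, 0.006]
ft_force: [0.2, -0.0, -0.3]
opening: 0.021
grasp_force: 0.0
```

Call:
arm_command:
  targets:
    - [[0,0,3,10],[0,0,3,0],[0,0,3,0],[0,0,0,0],[0,0,0,0]]

```text
clock: 9.98
ee_pos: [0.4328, 0.1122, 0.0538]
ee_rot: [0.026, 3.141, -0.006]
ft_force: [1.2, 0.3, 0.8]
opening: 0.0211
grasp_force: 0.0
```

```bash
python3 - <<'E'
from h import *
s=r.read_state(); print(s["ee_pos"],R.from_rotvec(s["ee_rot"]).as_matrix().round(3))
E
```

```text
[0.43276539 0.11223186 0.05376152] [[-1.     0.016  0.   ]
 [ 0.016  1.    -0.004]
 [-0.    -0.004 -1.   ]]
```

Call:
arm_command:
  targets:
    - [[0,-0.1,2.5,0],[0,0,2.5,0],[0,0,0,0],[-1,0,0,0],[-1,0,0,0]]

```text
clock: 10.6
ee_pos: [0.4547, 0.1103, 0.0047]
ee_rot: [0.026, 3.138, -0.006]
ft_force: [0.1, 0.4, 0.1]
opening: 0.0211
grasp_force: 0.0
```

Call:
arm_command:
  targets:
    - [[-0.8,0,0,0],[-0.8,0,0,0],[-0.8,0,0,0],[-0.8,0,0,0],[-0.8,0,0,0]]

```text
clock: 11.22
ee_pos: [0.4928, 0.1095, 0.0032]
ee_rot: [-0.027, -3.141, 0.006]
ft_force: [-1.7, -0.3, 1.5]
opening: 0.0213
grasp_force: 0.9
```

Call:
arm_command:
  targets:
    - [[-0.8,0,0,0],[-0.8,0,0,0],[-0.8,0,0,0],[-0.8,0,0,0],[-0.8,0,0,0]]

```text
clock: 11.85
ee_pos: [0.533, 0.1089, 0.0033]
ee_rot: [0.027, 3.141, -0.006]
ft_force: [0.0, 0.5, -0.4]
opening: 0.0211
grasp_force: 0.3
```

```bash
python3 - <<'E'
from h import *
t=cam("top"); s=r.read_state(); print(s["ee_pos"],s["ft_force"])
cv2.imwrite("pics/t6.png",cv2.resize(t["image"][140:260,260:420,::-1],None,fx=5,fy=5,interpolation=cv2.INTER_CUBIC))
E
```

```text
[0.53439896 0.10873713 0.00347271] [ 0.87109791  0.5271073  -0.50432382]
```

View pics/t6.png

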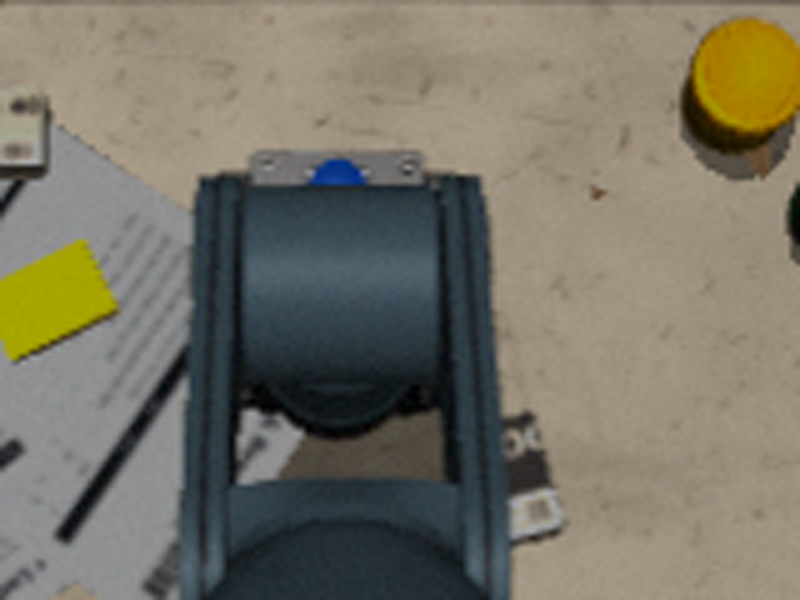

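The arm hides the carton in this view. By the numbers its leading end is at the mouth with about 5.4 cm to go, so I'll carry on slowly and watch the force.

Call:
arm_command:
  targets:
    - [[-0.5,0,0,0],[-0.5,0,0,0],[-0.5,0,0,0],[-0.5,0,0,0],[-0.5,0,0,0]]

```text
clock: 12.52
ee_pos: [0.5577, 0.1084, 0.0033]
ee_rot: [-0.027, -3.141, 0.006]
ft_force: [-0.9, -0.0, 0.2]
opening: 0.0213
grasp_force: 0.4
```

Call:
arm_command:
  targets:
    - [[-0.5,0,0,0],[-0.5,0,0,0],[-0.5,0,0,0],[-0.5,0,0,0]]

```text
clock: 13.02
ee_pos: [0.5777, 0.1081, 0.0033]
ee_rot: [0.027, 3.141, -0.006]
ft_force: [-1.0, 0.1, 0.3]
opening: 0.0215
grasp_force: 0.4
```

Call:
arm_command:
  targets:
    - [[-0.3,0,0,0],[-0.2,0,0,0],[-0.2,0,0,0]]

```text
clock: 13.4
ee_pos: [0.5843, 0.108, 0.0033]
ee_rot: [-0.027, -3.141, 0.006]
ft_force: [-1.2, -1.1, 0.5]
opening: 0.0215
grasp_force: 0.7
```

Call:
arm_command:
  targets:
    - [[-0.2,0,0,0],[-0.1,0,0,0],[0,0,0,0]]

```text
clock: 13.78
ee_pos: [0.5876, 0.1079, 0.0034]
ee_rot: [0.027, 3.141, -0.006]
ft_force: [0.1, -0.9, -0.3]
opening: 0.0214
grasp_force: 0.3
```

Call:
arm_command:
  targets:
    - [[-0.1,0,0,0],[-0.1,0,0,0],[0,0,0,0]]

```text
clock: 14.15
ee_pos: [0.5889, 0.1079, 0.0033]
ee_rot: [-0.026, -3.141, 0.006]
ft_force: [-3.4, 0.3, 2.9]
opening: 0.021
grasp_force: 1.7
```

Call:
arm_command:
  targets:
    - [[-0.1,0,0,0],[0,0,0,0]]

```text
clock: 14.4
ee_pos: [0.589, 0.1079, 0.0032]
ee_rot: [-0.026, -3.139, 0.006]
ft_force: [-5.7, -0.4, 5.1]
opening: 0.0212
grasp_force: 3.1
```

Call:
arm_command:
  targets:
    - [[-0.1,0,0,0],[0,0,0,0]]

```text
clock: 14.65
ee_pos: [0.589, 0.1079, 0.0031]
ee_rot: [-0.026, -3.137, 0.006]
ft_force: [-8.9, -1.2, 7.5]
opening: 0.0211
grasp_force: 4.4
```

The push stopped firm at x = 0.589, as expected for home. I'll back off, rise, shut the fingers and look from beyond the jig.

Call:
arm_command:
  targets:
    - [[0.6,0,0,0],[1.5,0,0,0],[2,0,-2,0],[0,0,-6,0],[0,0,-6,0]]

```text
clock: 15.28
ee_pos: [0.5505, 0.1091, 0.1446]
ee_rot: [0.027, 3.141, -0.006]
ft_force: [0.7, 0.9, -0.6]
opening: 0.0216
grasp_force: 0.0
```

Call:
arm_command:
  targets:
    - [[-4.5,0,-2,0],[-4.5,0,0,0],[-4.5,0,0,0],[-4.5,0,0,0],[0,0,0,0]]
  hand: 1

```text
clock: 15.9
ee_pos: [0.7331, 0.1055, 0.1614]
ee_rot: [0.028, 3.14, -0.006]
ft_force: [-0.6, 0.2, -0.5]
opening: -0.0
grasp_force: 0.0
```

Call:
arm_command:
  targets:
    - [[0,0,0,0],[0,0,0,0]]

```text
clock: 16.15
ee_pos: [0.7296, 0.1064, 0.1638]
ee_rot: [0.026, 3.141, -0.006]
ft_force: [-0.0, -0.4, -0.7]
opening: 0.0001
grasp_force: 0.0
```

```bash
python3 - <<'E'
from h import *
w=cam("wrist"); s=r.read_state(); print(s["ee_pos"],s["opening"]); np.savez("w7.npz",**{k:w[k] for k in("M","K","D","image")})
cv2.imwrite("pics/w7.png",cv2.resize(w["image"][0:200,160:460,::-1],None,fx=2.6,fy=2.6,interpolation=cv2.INTER_CUBIC))
E
```

```text
[0.72963706 0.10637246 0.16408837] 6.858085718354521e-05
```

View pics/w7.png

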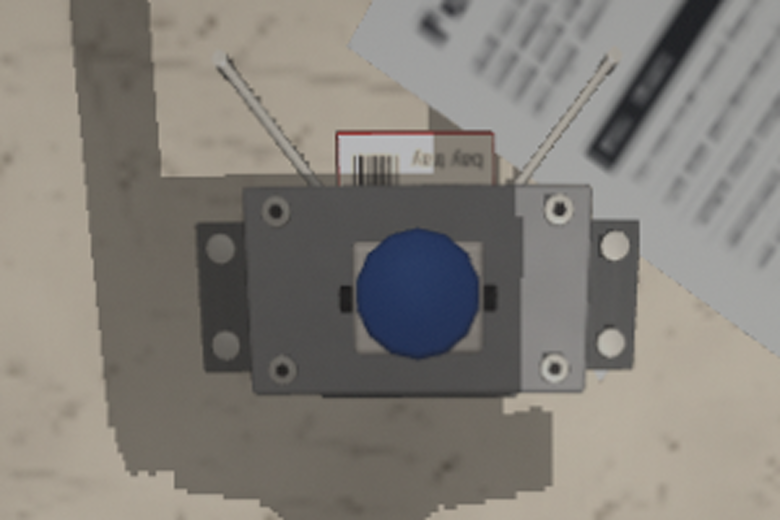

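The carton's near end shows at crop (336..494, 132), square between the wings, with the cap at crop (418,293). I'll check the numbers and the offset to the cap.

```bash
python3 - <<'E'
from h import *
w=dict(np.load("w7.npz")); f=lambda L:[(160+a/2.6,b/2.6) for a,b in L]
print("near end",onz(w,f([(336,132),(494,132)]),.016)); print("plate",onz(w,f([(243,187),(592,185),(583,391),(255,394)]),.0295))
cap=onz(w,f([(418,293)]),.056)[0]; w2=dict(np.load("w2.npz")); print("cap",cap,meet(w,f([(418,293)]),w2,(315,102)))
s=r.read_state(); print((R.from_rotvec(s["ee_rot"]).as_matrix().T@(cap-s["ee_pos"])*100).round(2),s["ee_pos"])
E
```

```text
near end [[0.59964626 0.08536356 0.016     ]
 [0.60041706 0.12980629 0.016     ]]
plate [[0.61562017 0.06056685 0.0295    ]
 [0.61672822 0.15545998 0.0295    ]
 [0.67154559 0.15457372 0.0295    ]
 [0.67087155 0.0605968  0.0295    ]]
cap [0.64547951 0.10775942 0.056     ] (array([0.64655327, 0.10777366, 0.07686248]), np.float64(4.003818474097228e-05))
[ 8.42  0.04 10.8 ] [0.72963706 0.10637246 0.16408837]
```

The near end is 16 mm outside the bridge and centred, so the carton is home. Next I'll go over the cap and press.

Call:
arm_command:
  targets:
    - [[4.2,0,0,0],[4.2,0,3,0],[0,0,3.5,0],[0,0,2.5,0],[0,0,0,0]]

```text
clock: 16.82
ee_pos: [0.6442, 0.1074, 0.072]
ee_rot: [-0.026, -3.138, 0.006]
ft_force: [0.4, -0.5, 0.2]
opening: -0.0001
grasp_force: 0.0
```

Call:
arm_command:
  targets:
    - [[0,0,0,0],[0,0,0,0]]

```text
clock: 17.08
ee_pos: [0.6475, 0.1073, 0.0752]
ee_rot: [0.026, 3.138, -0.006]
ft_force: [0.3, 1.6, -1.0]
opening: -0.0
grasp_force: 0.0
```

Call:
arm_command:
  targets:
    - [[0.2,0,0.8,0],[0,0,0.6,0],[0,0,0,0]]

```text
clock: 17.45
ee_pos: [0.6439, 0.1072, 0.0585]
ee_rot: [-0.027, -3.14, 0.006]
ft_force: [-0.7, -0.4, 0.5]
opening: 0.0004
grasp_force: 0.0
```

Call:
arm_command:
  targets:
    - [[0,0,0.3,0],[0,0,0.3,0],[0,0,0.2,0],[0,0,0.2,0],[0,0,0,0]]

```text
clock: 18.08
ee_pos: [0.6446, 0.1072, 0.0507]
ee_rot: [0.026, 3.141, -0.006]
ft_force: [-4.8, 0.3, 10.0]
opening: -0.0001
grasp_force: 5.0
```

Call:
arm_command:
  targets:
    - [[0,0,0.2,0],[0,0,0.1,0],[0,0,0,0],[0,0,0,0],[0,0,0,0]]

```text
clock: 18.7
ee_pos: [0.6446, 0.1072, 0.0487]
ee_rot: [0.026, 3.14, -0.006]
ft_force: [-6.1, -0.6, 16.2]
opening: 0.0002
grasp_force: 7.6
```

Call:
arm_command:
  targets:
    - [[0,0,0,0],[0,0,0,0],[0,0,0,0],[0,0,0,0],[0,0,0,0]]

```text
clock: 19.32
ee_pos: [0.6446, 0.1072, 0.0488]
ee_rot: [0.026, 3.14, -0.006]
ft_force: [-6.2, -0.8, 15.0]
opening: -0.0001
grasp_force: 7.6
```

The cap is fully down at about 15 N and has been held for a second. I'll let it up, move to the viewing place and check.

Call:
arm_command:
  targets:
    - [[0,0,-0.4,0],[0,0,-0.6,0],[0,0,-2,0],[0,0,-4,0],[0,0,-4,0]]

```text
clock: 19.95
ee_pos: [0.6442, 0.1075, 0.1567]
ee_rot: [-0.027, -3.141, 0.006]
ft_force: [1.0, -0.0, -0.6]
opening: 0.0001
grasp_force: 0.0
```

Call:
arm_command:
  targets:
    - [[-4.2,0,0,0],[-4.2,0,0,0],[0,0,0,0],[0,0,0,0],[0,0,0,0]]

```text
clock: 20.58
ee_pos: [0.7274, 0.1064, 0.1564]
ee_rot: [-0.026, -3.141, 0.006]
ft_force: [-0.1, 0.0, 1.0]
opening: -0.0
grasp_force: 0.0
```

```bash
python3 - <<'E'
from h import *
w=cam("wrist"); s=r.read_state(); print(s["ee_pos"],s["ft_force"],s["clock"]); np.savez("w8.npz",**{k:w[k] for k in("M","K","D","image")})
cv2.imwrite("pics/w8.png",cv2.resize(w["image"][0:200,160:460,::-1],None,fx=2.6,fy=2.6,interpolation=cv2.INTER_CUBIC))
E
```

```text
[0.72750902 0.10636821 0.15665754] [-0.07459914 -0.29870311 -0.13862368] 20.625
```

View pics/w8.png

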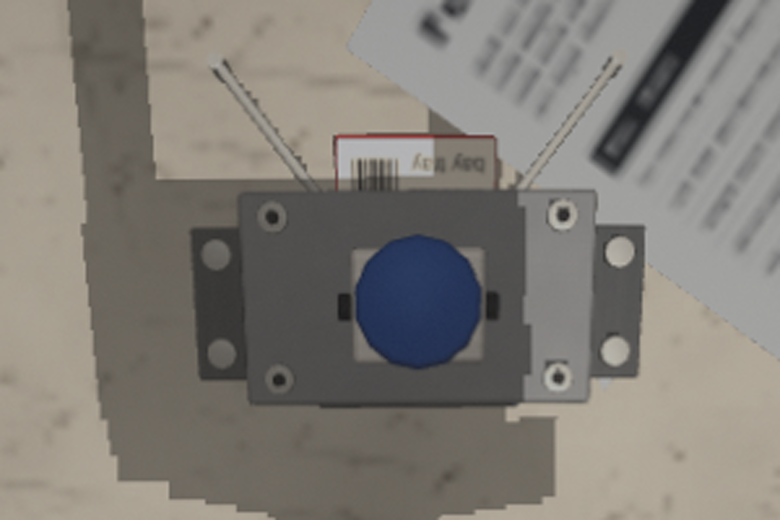

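The carton's near end, at crop (334..496, 136), still sits as it did relative to the plate. The cap is back up and nothing is touched.

```bash
python3 -c "
from plant import r
print(r.close_job())"
```

```text
the job is handed in; nothing more can be done
None
```

The red carton is home in the jig, its cap was pressed fully down for about a second and has sprung back up, and the job is handed in at about 20.6 s; no verdict was shown.

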